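Free a sticking jig carriage and seat it on its stop

TASK

Lay the long ash turning blank in the two wooden saddles of the slide jig's carriage, and let go of it. Then push the carriage by its upright block along the rail, to the end away from that block: it sticks at first, so lean on it until it breaks free, but do not force it with more than about 3 kg. Run it on gently until you feel it press on the rubber stop hidden inside the rail, without ramming the stop, and leave it resting there with the blank still in its saddles; leave the other things on the bench where they are.

Things in the scene. Friction and masses are not known exactly. Their poses are not given: they have to be found in the camera images.
- jig: Slide jig fixed to the bench: closed aluminium rail box 90 wide (x), 360 long (y), 30 high, end plates 37 high. Origin: centre of its underside; +y along the rail is the push direction, z up. A sticking place hidden inside grips the carriage within its first 15 mm of travel; it lets go at a push of 9 to 20 N, and the carriage may then jump up to 15 mm
- rail_end (a point): Top middle of the rail's far (+y) end plate, 37 above the bench. Well short of it, out of sight in the rail, sits the rubber stop: the carriage reaches it somewhere between 60 and 105 mm of travel from its start, differently each time. The rubber gives about 1 mm for each 2.5 N, at most 8 mm
- carriage: Carriage on the rail: plywood deck 80 wide (x), 175 long (y, -110 to +65), 10 thick, two dark wooden U saddles, at the -y end an upright dark wooden push block. Origin: underside of the deck, 34 above the bench, under the cradle's middle; axes as the jig's. Starts at y = -55 in the jig's frame. Free, it slides with about 4 N and stays where left, even if the rubber presses back with 4 N
- cradle (a point): Where the long blank's centre lies when in the saddles, 72.5 above the bench; axes as the jig's. Saddles 45 to either side along y, each 18 long; floors 12.5 below this point, slots 30 wide, flared lips ending about 10 above it. Between the saddles 72 mm are free down to the deck (28.5 below), open for fingers on both sides of the blank
- push_face (a point): Centre of the rear (-y) face of the carriage's push block, 80 above the bench; axes as the jig's, push towards +y. The block is 50 wide (x), 14 thick (y) and its top is 26 above this point; it may also be pinched across its thickness. There is free air behind it
- long_blank_center (a point): Centre of the long blank: squared ash, light wood, 25 x 151 x 25, about 70 g, its y axis along its length; it lies flat on the bench, left or right of the jig
- short_blank_center (a point): Centre of the short blank, not wanted: grey-brown squared beech, 30 x 111 x 30, its y axis along its length; it lies on the other side of the jig
- stopper: Bystander: dark turned bottle stopper, 39 wide, 80 high, standing; origin at its foot
- tin: Bystander: flat round wax tin, 77 wide, 28 high; origin at its underside
- egg: Bystander: turned wooden egg on its foot, 47 wide, 60 high; origin at its foot

How it is judged:
By the outcome, as a careful person would: the job done as asked, in the order asked, and still so for the second after the job is handed in, with the robot touching nothing.
It also fails if it takes over 64 s, if anything falls off the work surface, if the arm or the gripper's body presses on something with over 40 N, if the wrist force passes 120 N, or if a joint passes its speed limit or range.

ROBOT

A 7-joint arm with a two-finger parallel gripper is mounted at the origin on a cart in front of the work surface, level with it; the furniture and walls round the work are solid. World frame = base frame: x ahead of the robot, y to its left, z up, the work surface at z = 0. Lengths are in m, angles in degrees, forces in N, time in s.
With the tool pointing down it reaches from about 0.425 to 0.875 m from the base axis. Payload 4.7 kg.
Tool frame: the origin (TCP) lies on the front face of the gripper's body, between the roots of the fingers; the fingertips stand 70 mm ahead of it and the grasp point (between the pads) lies 51 mm ahead of it; z points along the fingers, y is the direction in which the jaws open and shut (so a half turn about z gives the same grasp; the last joint's range is limited). The gripper opens to 87 mm and grips with 3 to 60 N. Pads are 19 mm wide; open, the fingers measure 117 mm over their backs; the gripper's body (75 mm by 190 mm) begins 51 mm behind the grasp point.
Start: joints at [66.01, 18.392, -4.016, 83.108, 1.295, 78.541, -3.26], TCP at [0.273, -0.59, 0.292] pointing down, gripper open.
Joint ranges: [-163.93, 163.93], [-17.29, 119.83], [-79.2, 71.16], [3.27, 140.29], [-89.18, 269.18], [5.43, 117.66], [-154.24, 154.24]. Speed limits (degrees/s): [147.25, 147.25, 180, 180, 180, 180, 180].

INTERFACE

Orientations are given as [roll, pitch, yaw] about the fixed x, y, z axes, in that order (R = Rz(yaw) Ry(pitch) Rx(roll)).
In Python, from cell import env gives the robot as it stands.
- The arm moves only by the tool drive_tool, never from a script. Its argument "commands" is a list of rows, each a list of 7 numbers: the shift along the tool's x, y, z in cm, then the turn, a rotation vector about the tool's x, y, z in degrees, then the opening, from 0 (shut) to 1 (fully open). In form: [[tx, ty, tz, rx, ry, rz, hand], ...]. A call has 1 to 20 rows; each row shifts and turns the commanded pose from where the row before left it, along the tool's axes as they then stand; what a row does not reach is not made up. A row lasts 1/12 s, in which the tool goes at most 41.7 mm and 7.16 degrees, less where a joint would pass 70% of its speed; a pose out of reach is approached as far as the arm can. A call is refused whole if a number of a shift passes 4.17 or a number of a turn 7.16, either way. A call with a gripper value outside its range is refused whole. The fingers move at their own pace and stop on an object; "force" is the grip in N (left out, the last holds). Time passes only in rows, so rows that do not move let the fingers close. It gives the time, the measured TCP pose, the force and the opening at its end, in the units of the state.
- env.get_obs(): the state, without advancing time (a new reading comes with each control period).
- env.read_camera(name): name is "side" or "top"; returns a dict with "img" (400x640x3 uint8, blue, green, red), "mtx" (3x3 intrinsics, pixels), "pose" (4x4, takes a point from camera to world coordinates). Camera axes: x right, y down, z forward; pixel columns grow to the right and rows downward; lengths in m; the calibration is good to about 2 mm. A picture is of the moment at which its call begins. There is no depth.
- env.sign_off(): hands the job in, once; it reports no verdict.
The state is a dict: "time_s": time; "qpos": joint angles; "joint_velocities": joint speeds; "effort": joint torques, N m; "tool_pos": TCP position; "tool_rot": TCP orientation; "force": force on the tool from outside, world axes, zero at the start; "wrist_torque": the same for the moment, N m; "grip_width": finger opening in m.
Only numpy, scipy, OpenCV 4.12 (cv2) and the standard library are available. Lean on these libraries where they do the work, as an engineer would, in place of code of your own. Each camera call takes 0.05 s, during which the arm holds its last target.

## Working session

There is one attempt and no reset: what is moved stays moved. The work goes in short steps, Python scripts to look and compute and a tool call to move; the robot and the scene stay as the last step left them, time stands still between calls to the robot, and variables do not carry over. Pictures are saved under pics/ and viewed, and the job is handed in when it is done.

Besides the shell and the picture viewer there is one more tool, called after ">>>" as a command line: name --pt "numbers of a row" for each row, then --argument value for the rest. drive_tool: Moves the arm, as the interface text tells. Its arguments: {"type":"object","properties":{"commands":{"type":"array"},"force":{"type":"number"}},"required":["commands"]}

```bash
mkdir -p pics; ls; python3 - <<'E'
from cell import env
import cv2
o=env.get_obs()
for k,v in o.items(): print(k,v)
for n in("top","side"):
    c=env.read_camera(n); cv2.imwrite(f"pics/{n}0.png",c["img"]); print(n,c["mtx"],c["pose"])
E
```

```text
pics
time_s 0.0
qpos [66.01195792 18.43949645 -4.01725409 83.17830131  1.29708796 78.53834986
 -3.25986477]
joint_velocities [-0.09816765  0.06065043  0.08316663 -0.04642369 -0.00102861  0.06406936
  0.06560981]
effort [ 4.26322285e-04 -4.91281486e+01 -4.03501410e-01 -3.12525702e+01
 -6.39788643e-02  4.38749744e-02  1.61533899e-04]
tool_pos [ 0.27238739 -0.58969791  0.29112688]
tool_rot [-1.79889222e+02  7.29351902e-03  2.48000609e+01]
force [-0.65716664  0.18044521 -0.19000056]
wrist_torque [-0.01722425 -0.0518696  -0.01473807]
grip_width 0.08672988466768793
top [[371.1177036    0.         323.32026563]
 [  0.         371.1177036  200.14052519]
 [  0.           0.           1.        ]] [[-0.00657362 -0.988967    0.14799008  0.39100753]
 [-0.99974413  0.00329651 -0.02237857  0.03428527]
 [ 0.02164382 -0.14809933 -0.98873562  1.13727478]
 [ 0.          0.          0.          1.        ]]
side [[505.05940354   0.         324.72870432]
 [  0.         505.05940354 205.35497887]
 [  0.           0.           1.        ]] [[ 0.96688062 -0.13088333  0.21911507  0.19178526]
 [-0.25441095 -0.56291625  0.78638436 -1.28598261]
 [ 0.02041883 -0.81608507 -0.57757097  1.03765835]
 [ 0.          0.          0.          1.        ]]
```

View pics/top0.png

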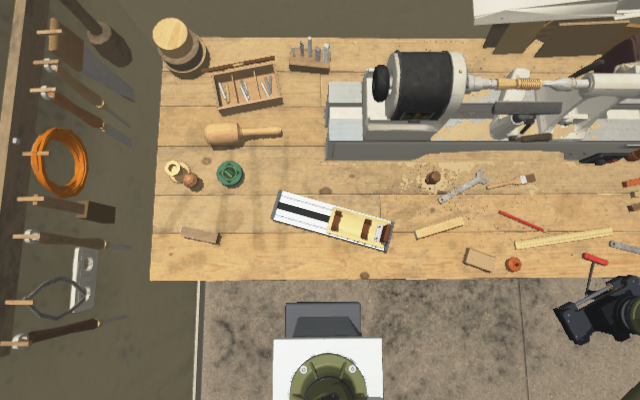

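View pics/side0.png

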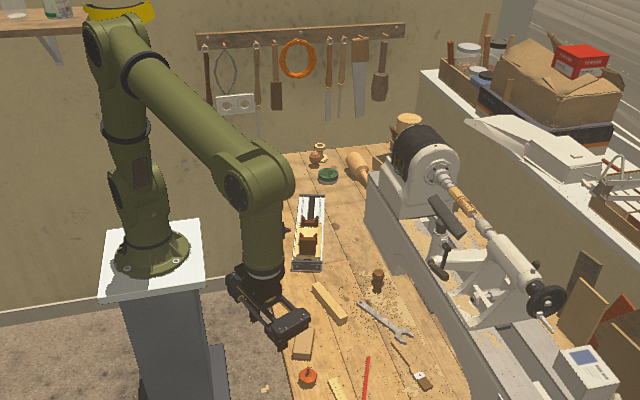

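```bash
python3 - <<'E'
import cv2
a=cv2.imread("pics/top0.png"); 
cv2.imwrite("pics/t_z.png",cv2.resize(a[180:270,260:500],(792,297),interpolation=cv2.INTER_CUBIC))
cv2.imwrite("pics/t_l.png",cv2.resize(a[150:260,150:270],(600,550),interpolation=cv2.INTER_CUBIC))
a=cv2.imread("pics/side0.png"); 
cv2.imwrite("pics/s_z.png",cv2.resize(a[185:345,270:400],(487,600),interpolation=cv2.INTER_CUBIC))
E
```

```text
(no output)
```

View pics/t_z.png

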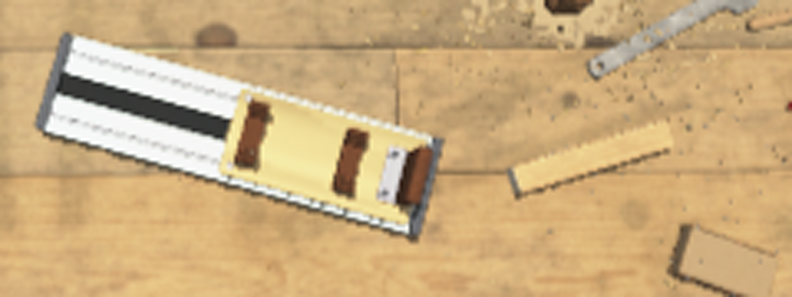

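View pics/s_z.png

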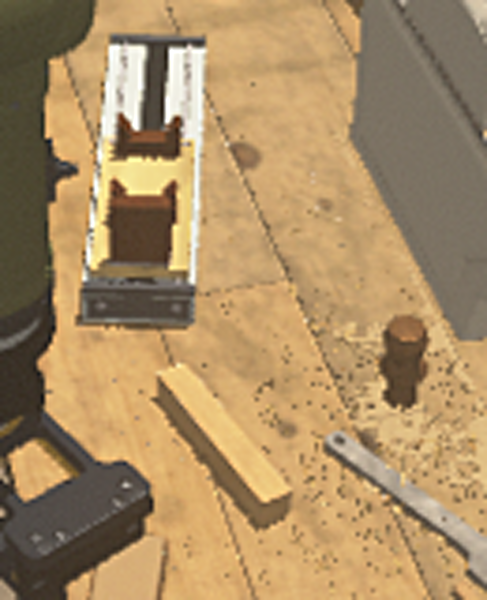

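View pics/t_l.png

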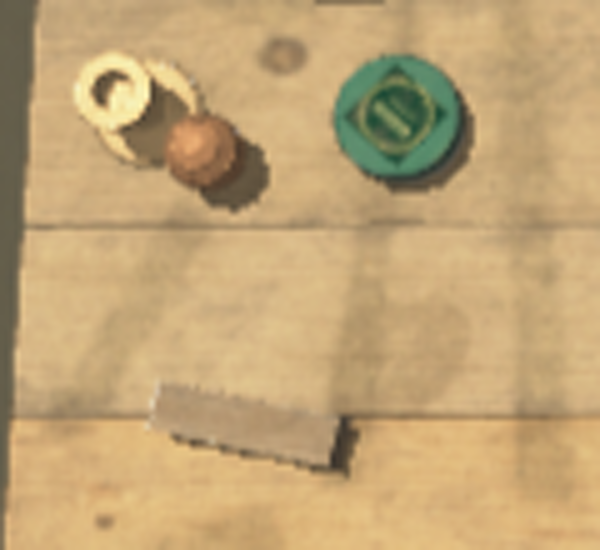

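```bash
cat > h.py <<'E'
import numpy as np,cv2
from cell import env
CAM={}
def cams():
    return {n:env.read_camera(n) for n in("top","side")}
def proj(c,P):
    T=np.linalg.inv(c["pose"]); p=np.atleast_2d(P)@T[:3,:3].T+T[:3,3]; q=p@c["mtx"].T
    return q[:,:2]/q[:,2:]
def back(c,uv,z):
    d=c["pose"][:3,:3]@np.linalg.inv(c["mtx"])@np.array([uv[0],uv[1],1.]); o=c["pose"][:3,3]
    return o+d*(z-o[2])/d[2]
def Rz(a):
    a=np.radians(a); return np.array([[np.cos(a),-np.sin(a),0],[np.sin(a),np.cos(a),0],[0,0,1]])
def box(lo,hi):
    return np.array([[x,y,z] for z in(lo[2],hi[2]) for x,y in((lo[0],lo[1]),(hi[0],lo[1]),(hi[0],hi[1]),(lo[0],hi[1]))])
ED=[(0,1),(1,2),(2,3),(3,0),(4,5),(5,6),(6,7),(7,4),(0,4),(1,5),(2,6),(3,7)]
def overlay(c,boxes,roi,scale,fn):
    x0,y0,x1,y1=roi
    im=cv2.resize(c["img"][y0:y1,x0:x1],None,fx=scale,fy=scale,interpolation=cv2.INTER_CUBIC)
    for B,col in boxes:
        uv=(proj(c,B)-[x0,y0]+.5)*scale-.5
        for a,b in ED: cv2.line(im,tuple(int(v) for v in uv[a].round()),tuple(int(v) for v in uv[b].round()),col,1,cv2.LINE_AA)
    cv2.imwrite(fn,im)
def jigboxes(x,y,yaw,s=0):
    R=Rz(yaw); t=np.array([x,y,0]); f=lambda lo,hi:box(np.array(lo)/1e3,np.array(hi)/1e3)@R.T+t
    c=-55+s
    return [(f((-45,-180,0),(45,180,30)),(0,0,255)),(f((-45,-180,36),(45,180,37)),(0,160,255)),(f((-40,c-110,34),(40,c+65,44)),(255,0,0)),(f((-15,c-54,60),(15,c+54,83)),(0,255,0)),(f((-15,c-36,60),(15,c+36,83)),(0,255,0))]
def blankbox(x,y,yaw,z=.0125,L=.151):
    return box((-.0125,-L/2,-.0125),(.0125,L/2,.0125))@Rz(yaw).T+[x,y,z]
E
python3 - <<'E'
from h import *
c=env.read_camera("top")
u=lambda zx,zy:((zx+.5)/3.3-.5+260,(zy+.5)/3.3-.5+180)
B=[back(c,u(*p),.025) for p in((510,172),(667,121),(675,147),(518,196))]
B=np.array(B);print(B)
J=np.array([back(c,u(*p),.037) for p in((65,35),(42,130),(415,238),(440,140))]);print(J, J.mean(0))
for i in range(4): print(np.linalg.norm(B[i]-B[i-1]),np.linalg.norm(J[i]-J[i-1]))
bd=B[:2].mean(0); print(B.mean(0))
d=(B[0]+B[3]-B[1]-B[2]); print("blank yaw (y axis)",np.degrees(np.arctan2(-d[0],d[1])))
d=(J[0]+J[1]-J[2]-J[3]); yaw=np.degrees(np.arctan2(-d[0],d[1])); print("jig yaw",yaw)
d=(B[0]+B[3]-B[1]-B[2]);by=np.degrees(np.arctan2(-d[0],d[1]))
jm=J.mean(0);bm=B.mean(0)
cs=cams()
bx=jigboxes(jm[0],jm[1],yaw)+[(blankbox(bm[0],bm[1],by),(255,0,255))]
overlay(cs["top"],bx,(260,180,500,270),3.3,"pics/o1.png"); overlay(cs["side"],bx,(280,190,370,335),4.1,"pics/o2.png")
E
```

```text
[[ 0.46033726 -0.26376435  0.025     ]
 [ 0.50642128 -0.41103201  0.025     ]
 [ 0.48243704 -0.41693918  0.025     ]
 [ 0.43851577 -0.27014096  0.025     ]]
[[ 0.58613876  0.14125096  0.037     ]
 [ 0.49948117  0.16093293  0.037     ]
 [ 0.40118087 -0.17268038  0.037     ]
 [ 0.4888073  -0.1981367   0.037     ]] [ 0.49390203 -0.0171583   0.037     ]
0.022734086103467225 0.3530685463417822
0.1543097563189014 0.08886460322516608
0.024700977139371916 0.3477941784228342
0.1532279203075395 0.09124919113864076
[ 0.47192784 -0.34046912  0.025     ]
blank yaw (y axis) 17.01787619117466
jig yaw -16.208392727080202
```

View pics/o1.png

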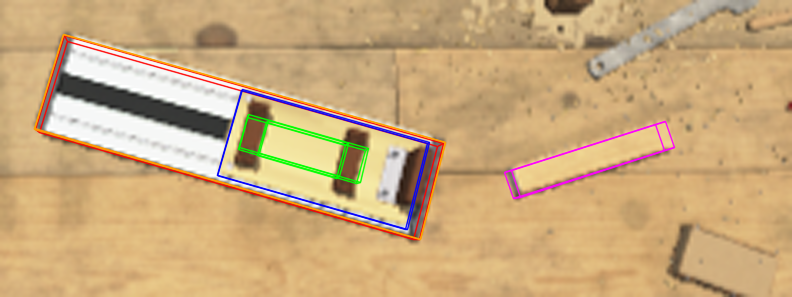

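View pics/o2.png

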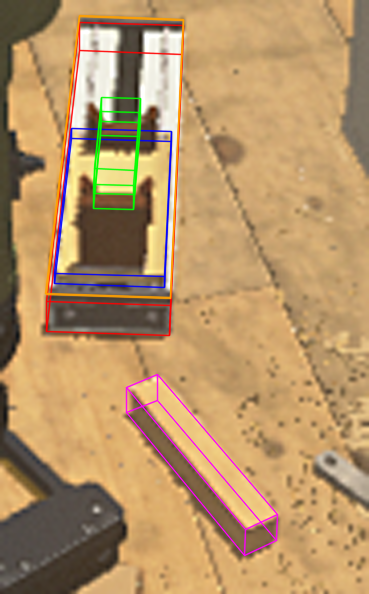

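Top view: the jig lies at about (333,220) px with its push block at the right end, the light ash blank at (440,228), the grey-brown short blank at (199,236) and the stopper at (433,177). The fitted wireframes match both views.

>>> drive_tool --pt "2.38 -1.19 1.0 0 0 0 1" --pt "2.38 -1.19 1.0 0 0 0 1" --pt "2.38 -1.19 1.0 0 0 0 1" --pt "2.38 -1.19 1.0 0 0 0 1" --pt "2.38 -1.19 1.0 0 0 0 1" --pt "2.38 -1.19 1.0 0 0 0 1" --pt "2.38 -1.19 1.0 0 0 0 1" --pt "2.38 -1.19 1.0 0 0 0 1" --pt "2.38 -1.19 1.0 0 0 0 1" --pt "2.38 -1.19 1.0 0 0 0 1" --pt "2.38 -1.19 1.0 0 0 0 1" --pt "2.38 -1.19 1.0 0 0 0 1"

```text
time_s: 1.25
tool_pos: [0.4726, -0.3396, 0.1719]
tool_rot: [180.0, 0.0, 24.8]
force: [-0.4, -0.7, -0.3]
grip_width: 0.087
```

>>> drive_tool --pt "0 0 0 0 0 -6.85 1" --pt "0 0 0 0 0 -6.85 1" --pt "0 0 0 0 0 -6.85 1" --pt "0 0 0 0 0 -6.85 1" --pt "0 0 0 0 0 -6.85 1" --pt "0 0 0 0 0 -6.85 1" --pt "0 0 0 0 0 -6.85 1" --pt "0 0 0 0 0 -6.85 1" --pt "0 0 0 0 0 -6.85 1" --pt "0 0 0 0 0 -6.85 1" --pt "0 0 0 0 0 -6.85 1" --pt "0 0 0 0 0 -6.85 1" --pt "0 0 0 0 0 0 1" --pt "0 0 0 0 0 0 1" --pt "0 0 0 0 0 0 1"

```text
time_s: 2.5
tool_pos: [0.4719, -0.3407, 0.1722]
tool_rot: [-180.0, 0.0, 106.8]
force: [-0.2, 0.8, 0.1]
grip_width: 0.0869
```

>>> drive_tool --pt "0 0 1.4 0 0 0 1" --pt "0 0 1.4 0 0 0 1" --pt "0 0 1.4 0 0 0 1" --pt "0 0 1.4 0 0 0 1" --pt "0 0 1.4 0 0 0 1" --pt "0 0 1.4 0 0 0 1" --pt "0 0 0.7 0 0 0 1" --pt "0 0 0.6 0 0 0 1" --pt "0 0 0 0 0 0 1" --pt "0 0 0 0 0 0 1"

```text
time_s: 3.33
tool_pos: [0.4722, -0.3407, 0.0755]
tool_rot: [180.0, 0.0, 107.0]
force: [-0.7, -0.0, 0.6]
grip_width: 0.0868
```

```bash
python3 - <<'E'
from h import *
cs=cams()
bx=[(blankbox(.472,-.3405,17.0),(255,0,255))]
overlay(cs["top"],bx,(370,180,500,270),5,"pics/p1.png"); overlay(cs["side"],bx,(230,190,400,340),3.5,"pics/p2.png")
E
```

```text
(no output)
```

View pics/p2.png

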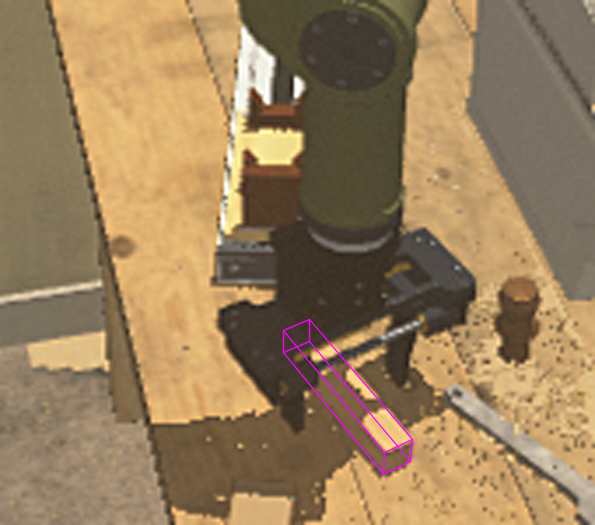

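View pics/p1.png

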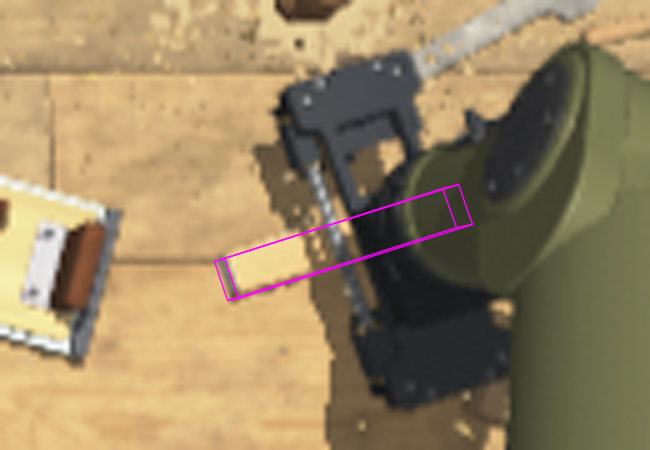

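The side view shows the blank between the open fingers at about (345,395) in the crop, still matching its model. Closing.

>>> drive_tool --pt "0 0 0 0 0 0 0.6" --pt "0 0 0 0 0 0 0.4" --pt "0 0 0 0 0 0 0.2" --pt "0 0 0 0 0 0 0" --pt "0 0 0 0 0 0 0" --pt "0 0 0 0 0 0 0" --pt "0 0 0 0 0 0 0" --pt "0 0 0 0 0 0 0" --pt "0 0 0 0 0 0 0" --pt "0 0 0 0 0 0 0" --force 25

```text
time_s: 4.27
tool_pos: [0.472, -0.3407, 0.0752]
tool_rot: [-180.0, 0.0, 107.0]
force: [1.7, 0.5, -0.1]
grip_width: 0.0285
```

>>> drive_tool --pt "0 0 -0.5 0 0 0 0" --pt "0 0 -1 0 0 0 0" --pt "0 0 -1.5 0 0 0 0" --pt "0 0 -1.5 0 0 0 0" --pt "0 0 -1.5 0 0 0 0" --pt "0 0 -1.5 0 0 0 0" --pt "0 0 -1.5 0 0 0 0" --pt "0 0 -1.5 0 0 0 0" --pt "0 0 -1.5 0 0 0 0" --pt "0 0 -1.5 0 0 0 0" --pt "0 0 -1 0 0 0 0" --pt "0 0 -0.5 0 0 0 0" --pt "0 0 0 0 0 0 0"

```text
time_s: 5.35
tool_pos: [0.4725, -0.341, 0.2269]
tool_rot: [179.9, 0.1, 107.0]
force: [0.7, -0.1, -1.2]
grip_width: 0.0247
```

>>> drive_tool --pt "1.0 0.33 0 0 0 0 0" --pt "2.0 0.66 0 0 0 0 0" --pt "2.25 0.75 0 0 0 0 0" --pt "2.25 0.75 0 0 0 0 0" --pt "2.25 0.75 0 0 0 0 0" --pt "2.25 0.75 0 0 0 0 0" --pt "2.25 0.75 0 0 0 0 0" --pt "2.25 0.75 0 0 0 0 0" --pt "2.25 0.75 0 0 0 0 0" --pt "2.25 0.75 0 0 0 0 0" --pt "2.25 0.75 0 0 0 0 0" --pt "1.5 0.45 0 0 0 0 0" --pt "1.0 0.33 0 0 0 0 0" --pt "0 0 0 0 0 0 0"

```text
time_s: 6.52
tool_pos: [0.4776, -0.0664, 0.2246]
tool_rot: [-179.9, -0.1, 107.2]
force: [1.4, -0.5, -1.1]
grip_width: 0.0245
```

>>> drive_tool --pt "0 0 0 0 0 3 0" --pt "0 0 0 0 0 5 0" --pt "0 0 0 0 0 5 0" --pt "0 0 0 0 0 5 0" --pt "0 0 0 0 0 5 0" --pt "0 0 0 0 0 5 0" --pt "0 0 0 0 0 3 0" --pt "0 0 0 0 0 2.2 0" --pt "0 0 0 0 0 0 0" --pt "0 0 0 0 0 0 0" --pt "0 0 0 0 0 0 0"

```text
time_s: 7.43
tool_pos: [0.478, -0.0701, 0.2249]
tool_rot: [-180.0, 0.0, 73.8]
force: [-0.0, 0.2, -1.4]
grip_width: 0.0246
```

```bash
python3 - <<'E'
from h import *
cs=cams(); o=env.get_obs(); t=o["tool_pos"]; print(t,o["tool_rot"])
bx=jigboxes(.4939,-.0172,-16.2)+[(blankbox(t[0],t[1],o["tool_rot"][2]-90,t[2]-.063),(255,0,255))]
overlay(cs["top"],bx,(260,150,420,270),5,"pics/q1.png"); overlay(cs["side"],bx,(250,160,400,310),3.9,"pics/q2.png")
E
```

```text
[ 0.4780727  -0.06984164  0.22509801] [-1.79987065e+02  8.55030470e-03  7.38080537e+01]
```

View pics/q2.png

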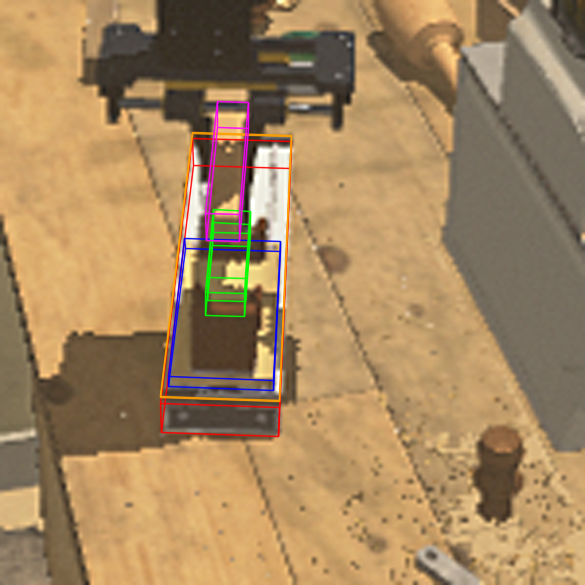

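View pics/q1.png

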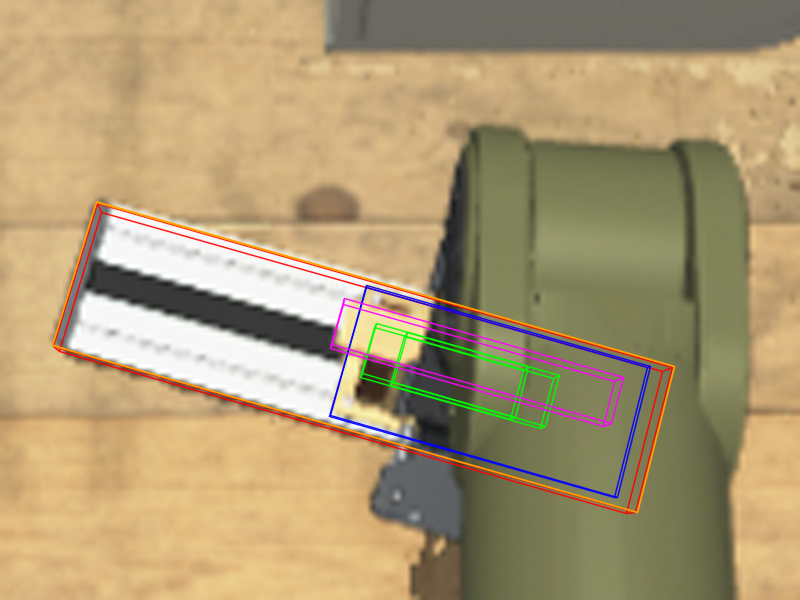

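>>> drive_tool --pt "0 0.05 0.5 0 0 0 0" --pt "0 0 1 0 0 0 0" --pt "0 0 1 0 0 0 0" --pt "0 0 1 0 0 0 0" --pt "0 0 1 0 0 0 0" --pt "0 0 0.8 0 0 0 0" --pt "0 0 0.5 0 0 0 0" --pt "0 0 0 0 0 0 0" --pt "0 0 0 0 0 0 0"

```text
time_s: 8.28
tool_pos: [0.4786, -0.0696, 0.167]
tool_rot: [-180.0, -0.0, 73.8]
force: [0.7, 0.8, -0.4]
grip_width: 0.025
```

```bash
python3 - <<'E'
from h import *
cs=cams(); o=env.get_obs(); t=o["tool_pos"]; print(t,o["tool_rot"])
bx=[(blankbox(t[0],t[1],o["tool_rot"][2]-90,t[2]-.063),(255,0,255))]
overlay(cs["side"],bx,(285,190,345,280),6.6,"pics/r2.png")
overlay(cs["side"],[],(285,190,345,280),6.6,"pics/r3.png")
E
```

```text
[ 0.47907601 -0.0696534   0.1676859 ] [ 1.79945288e+02 -1.52419575e-03  7.38009749e+01]
```

View pics/r2.png

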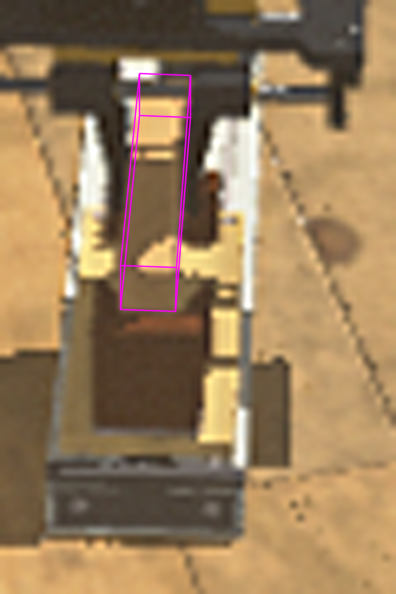

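View pics/r3.png

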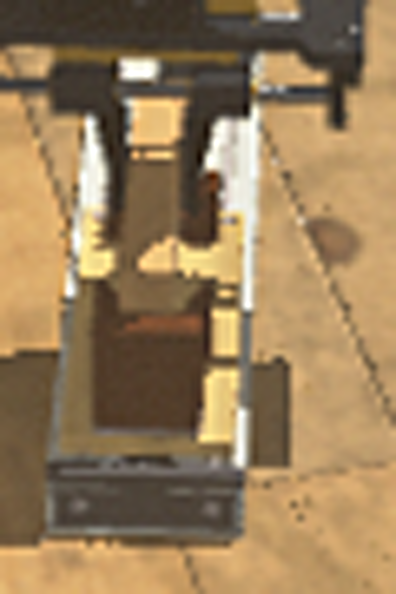

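```bash
python3 - <<'E'
from h import *
cs={n:env.read_camera(n) for n in("top","side")}
for n in cs: cs[n]["img"]=cv2.imread(f"pics/{n}0.png")
R=Rz(-16.2);t=np.array([.4939,-.0172,0])
f=lambda lo,hi,c:(box(np.array(lo)/1e3,np.array(hi)/1e3)@R.T+t,c)
bx=[f((-25,-165,44),(25,-151,106),(0,255,255)),f((-15,-19,60),(15,-1,82.5),(0,255,0)),f((-15,-109,60),(15,-91,82.5),(0,255,0)),f((-40,-165,34),(40,10,44),(255,0,0))]
overlay(cs["top"],bx,(320,190,400,260),8,"pics/u1.png"); overlay(cs["side"],bx,(285,190,345,280),6.6,"pics/u2.png")
E
```

```text
(no output)
```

View pics/u1.png

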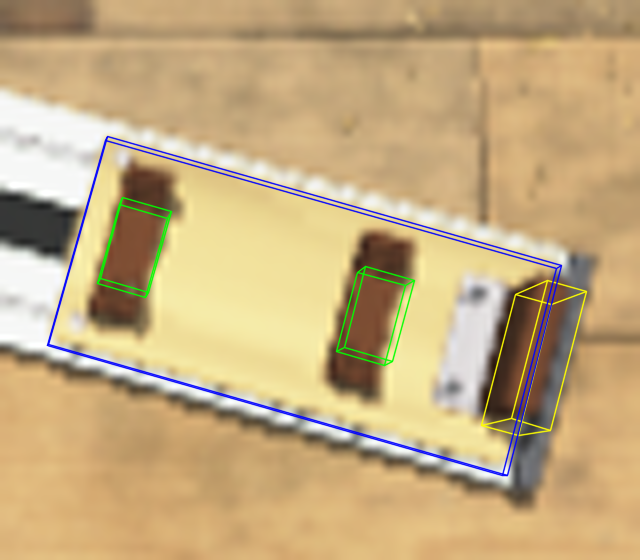

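View pics/u2.png

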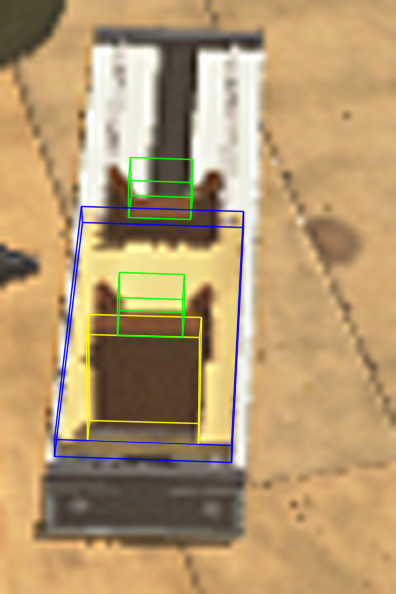

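```bash
python3 - <<'E'
from h import *
c=env.read_camera("side"); o=env.get_obs(); t=o["tool_pos"]
im=c["img"]; c["img"]=np.clip(255*(im/255.)**.55,0,255).astype(np.uint8)
bx=[(blankbox(t[0],t[1],o["tool_rot"][2]-90,t[2]-.063),(255,0,255))]
overlay(c,bx,(295,195,325,245),12,"pics/v1.png")
overlay(c,[],(295,195,325,245),12,"pics/v2.png")
a=np.hstack([cv2.imread("pics/v2.png"),cv2.imread("pics/v1.png")]);cv2.imwrite("pics/v3.png",a)
for r in(208,212,216,220,224,228,232,236): print(r,im[r,295:325].sum(1).tolist())
E
```

```text
208 [493, 481, 449, 765, 477, 107, 142, 148, 118, 396, 556, 543, 538, 546, 547, 550, 582, 423, 195, 136, 135, 111, 289, 642, 624, 502, 618, 637, 740, 481]
212 [490, 485, 431, 713, 759, 435, 125, 142, 140, 276, 318, 245, 283, 293, 287, 310, 278, 197, 167, 145, 106, 258, 724, 614, 589, 633, 694, 696, 734, 520]
216 [481, 440, 739, 717, 713, 700, 334, 108, 148, 231, 279, 294, 284, 283, 285, 286, 303, 216, 153, 139, 265, 195, 172, 391, 598, 611, 685, 689, 744, 562]
220 [419, 328, 695, 717, 729, 570, 249, 124, 156, 269, 282, 279, 281, 276, 270, 276, 293, 205, 155, 150, 178, 160, 132, 395, 615, 703, 701, 704, 636, 471]
224 [318, 621, 622, 624, 634, 379, 166, 159, 210, 265, 289, 273, 281, 278, 279, 275, 301, 215, 180, 182, 177, 175, 130, 440, 548, 535, 544, 710, 612, 497]
228 [297, 545, 638, 616, 609, 622, 642, 401, 266, 278, 256, 305, 576, 588, 572, 566, 392, 586, 630, 628, 626, 611, 575, 551, 531, 525, 468, 720, 540, 474]
232 [678, 413, 267, 276, 260, 190, 266, 277, 295, 300, 292, 286, 282, 283, 281, 280, 303, 287, 278, 268, 268, 238, 222, 502, 532, 542, 482, 729, 567, 480]
236 [368, 324, 314, 315, 214, 177, 185, 160, 293, 303, 308, 293, 284, 288, 284, 286, 308, 307, 211, 167, 178, 150, 320, 329, 319, 309, 440, 754, 539, 472]
```

View pics/v3.png

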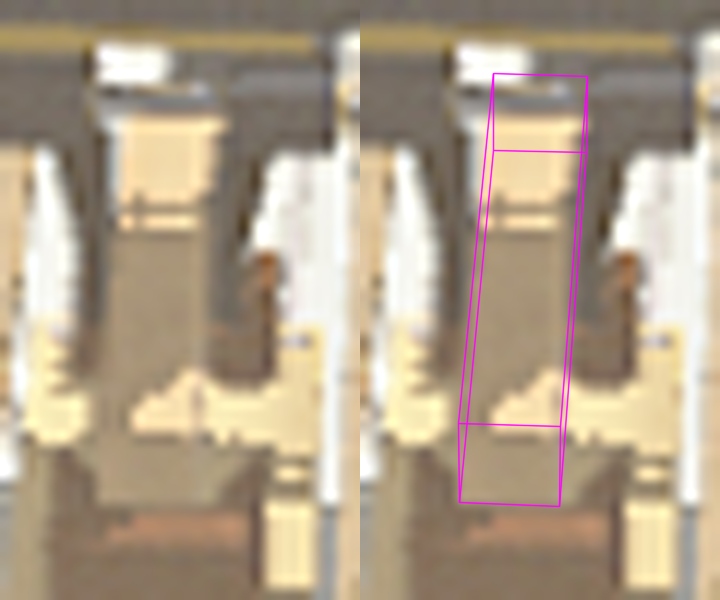

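With the brightened crop, the blank's near end sits at x 98–203 in the crop and matches the model to about 0.3 px. The saddles lie about 0.5–1 mm further in +x, so I shift slightly and lower.

>>> drive_tool --pt "0 0.06 0.4 0 0 0 0" --pt "0 0 0.4 0 0 0 0" --pt "0 0 0.4 0 0 0 0" --pt "0 0 0.4 0 0 0 0" --pt "0 0 0.4 0 0 0 0" --pt "0 0 0.3 0 0 0 0" --pt "0 0 0.3 0 0 0 0" --pt "0 0 0.2 0 0 0 0" --pt "0 0 0.2 0 0 0 0" --pt "0 0 0 0 0 0 0" --pt "0 0 0 0 0 0 0"

```text
time_s: 9.45
tool_pos: [0.4792, -0.0698, 0.1372]
tool_rot: [-180.0, 0.0, 73.8]
force: [-1.0, -0.3, -0.6]
grip_width: 0.0245
```

>>> drive_tool --pt "0 0 0.1 0 0 0 0" --pt "0 0 0.1 0 0 0 0" --pt "0 0 0 0 0 0 0" --pt "0 0 0 0 0 0 0"

```text
time_s: 9.78
tool_pos: [0.4795, -0.0698, 0.1365]
tool_rot: [180.0, 0.0, 73.8]
force: [-2.6, 0.2, 8.3]
grip_width: 0.0245
```

```bash
python3 - <<'E'
from h import *
c=env.read_camera("side"); o=env.get_obs(); t=o["tool_pos"];print(t,o["force"])
im=c["img"]; c["img"]=np.clip(255*(im/255.)**.55,0,255).astype(np.uint8)
bx=[(blankbox(t[0],t[1],o["tool_rot"][2]-90,t[2]-.063),(255,0,255))]
overlay(c,bx,(290,195,335,270),8,"pics/w1.png")
overlay(c,[],(290,195,335,270),8,"pics/w2.png")
a=np.hstack([cv2.imread("pics/w2.png"),cv2.imread("pics/w1.png")]);cv2.imwrite("pics/w3.png",a)
E
```

```text
[ 0.47956501 -0.06985122  0.13655528] [-3.108747    0.05650676  7.08991782]
```

View pics/w3.png

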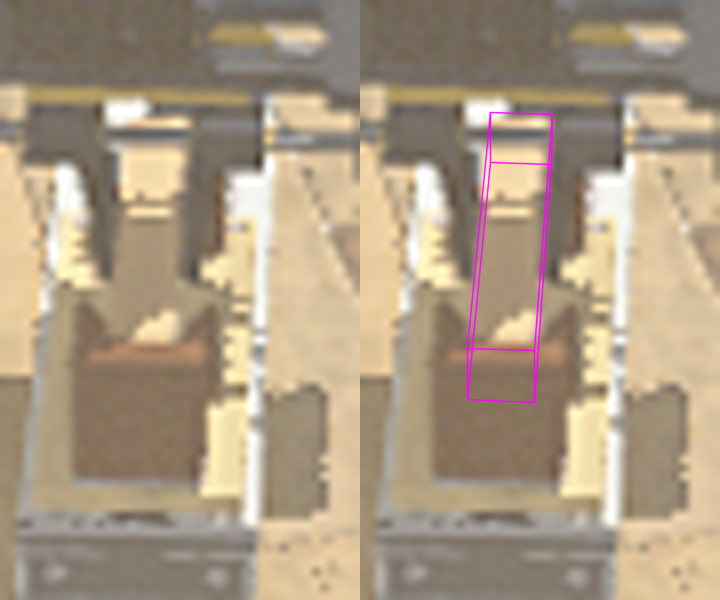

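Contact at 8 N at TCP z 0.1365, about 1 mm above the floor height I expected, so it appears seated. Releasing.

>>> drive_tool --pt "0 0 0 0 0 0 0.35" --pt "0 0 0 0 0 0 0.45" --pt "0 0 0 0 0 0 0.6" --pt "0 0 0 0 0 0 0.6" --pt "0 0 0 0 0 0 0.6" --pt "0 0 0 0 0 0 0.6" --pt "0 0 -0.5 0 0 0 0.6" --pt "0 0 -1 0 0 0 0.6" --pt "0 0 -1.5 0 0 0 0.6" --pt "0 0 -2 0 0 0 0.6" --pt "0 0 -2 0 0 0 0.6" --pt "0 0 -2 0 0 0 0.6"

```text
time_s: 10.83
tool_pos: [0.4793, -0.0696, 0.2271]
tool_rot: [180.0, 0.0, 73.8]
force: [0.2, -0.9, 0.6]
grip_width: 0.052
```

>>> drive_tool --pt "-1 0 0 0 0 0 0" --pt "-2 0 0 0 0 0 0" --pt "-2 0 0 0 0 0 0" --pt "-2 0 0 0 0 0 0" --pt "-2 0 0 0 0 0 0" --pt "-2 0 0 0 0 0 0" --pt "-2 0 0 0 0 0 0" --pt "-2 0 0 0 0 0 0" --pt "-1 0 0 0 0 0 0" --pt "0 0 0 0 0 0 0"

```text
time_s: 11.67
tool_pos: [0.4334, -0.226, 0.2252]
tool_rot: [-180.0, 0.0, 73.5]
force: [-0.6, -0.4, 0.0]
grip_width: 0.0014
```

```bash
python3 - <<'E'
from h import *
cs=cams(); o=env.get_obs(); print(o["tool_pos"],o["tool_rot"],o["grip_width"])
R=Rz(-16.2);t=np.array([.4939,-.0172,0])
f=lambda lo,hi,c:(box(np.array(lo)/1e3,np.array(hi)/1e3)@R.T+t,c)
bx=[f((-12.5,-130.5,60),(12.5,20.5,85),(255,0,255)),f((-25,-158,44),(25,-144,106),(0,255,255))]
overlay(cs["top"],bx,(320,190,400,260),8,"pics/x1.png"); overlay(cs["side"],bx,(280,180,345,280),6,"pics/x2.png")
E
```

```text
[ 0.43472541 -0.22286913  0.22526318] [-1.79999691e+02 -4.18016410e-02  7.37866342e+01] 0.0003413200308674982
```

View pics/x1.png

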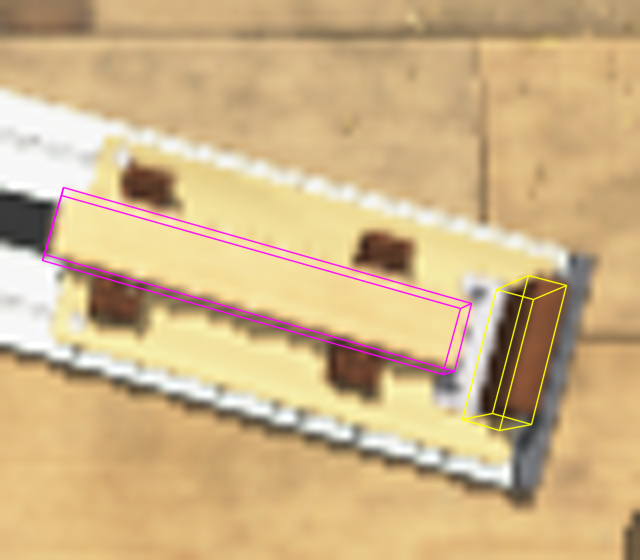

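View pics/x2.png

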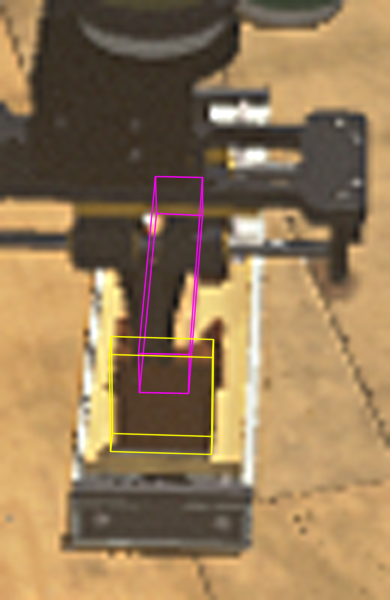

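The top view shows the blank lying between both pairs of saddle lips, (130,240) and (370,310) in the crop, and the push block free at (535,350). Lowering the closed fingers behind the block.

>>> drive_tool --pt "0 0 1 0 0 0 0" --pt "0 0 1.5 0 0 0 0" --pt "0 0 1.5 0 0 0 0" --pt "0 0 1.5 0 0 0 0" --pt "0 0 1.5 0 0 0 0" --pt "0 0 1.2 0 0 0 0" --pt "0 0 0.7 0 0 0 0" --pt "0.7 0 0 0 0 0 0" --pt "0.7 0 0 0 0 0 0" --pt "0.6 0 0 0 0 0 0" --pt "0.4 0 0 0 0 0 0" --pt "0 0 0 0 0 0 0" --pt "0 0 0 0 0 0 0"

```text
time_s: 12.85
tool_pos: [0.4418, -0.2003, 0.1369]
tool_rot: [179.9, 0.0, 73.9]
force: [-0.7, 0.7, -0.6]
grip_width: 0.001
```

>>> drive_tool --pt "0.2 0 0 0 0 0 0" --pt "0.2 0 0 0 0 0 0" --pt "0.2 0 0 0 0 0 0" --pt "0 0 0 0 0 0 0"

```text
time_s: 13.18
tool_pos: [0.4431, -0.1943, 0.1363]
tool_rot: [180.0, -0.0, 73.8]
force: [-0.5, 0.5, 0.6]
grip_width: 0.0006
```

>>> drive_tool --pt "0.1 0 0 0 0 0 0" --pt "0.1 0 0 0 0 0 0" --pt "0.1 0 0 0 0 0 0" --pt "0.1 0 0 0 0 0 0" --pt "0 0 0 0 0 0 0"

```text
time_s: 13.6
tool_pos: [0.4442, -0.1906, 0.1362]
tool_rot: [-180.0, -0.0, 73.8]
force: [-0.2, -0.3, 0.1]
grip_width: 0.0005
```

>>> drive_tool --pt "0.1 0 0 0 0 0 0" --pt "0.1 0 0 0 0 0 0" --pt "0.1 0 0 0 0 0 0" --pt "0 0 0 0 0 0 0"

```text
time_s: 13.93
tool_pos: [0.445, -0.1877, 0.1363]
tool_rot: [180.0, 0.0, 73.8]
force: [-0.2, 0.4, -0.6]
grip_width: 0.0005
```

>>> drive_tool --pt "0.1 0 0 0 0 0 0" --pt "0.1 0 0 0 0 0 0" --pt "0.1 0 0 0 0 0 0" --pt "0 0 0 0 0 0 0"

```text
time_s: 14.27
tool_pos: [0.4458, -0.1848, 0.1362]
tool_rot: [180.0, -0.0, 73.8]
force: [-0.7, 0.2, -0.1]
grip_width: 0.0006
```

>>> drive_tool --pt "0.1 0 0 0 0 0 0" --pt "0.1 0 0 0 0 0 0" --pt "0 0 0 0 0 0 0"

```text
time_s: 14.52
tool_pos: [0.4463, -0.1829, 0.1362]
tool_rot: [-180.0, -0.0, 73.8]
force: [0.5, 1.1, 0.6]
grip_width: 0.0002
```

>>> drive_tool --pt "0.1 0 0 0 0 0 0" --pt "0.1 0 0 0 0 0 0" --pt "0 0 0 0 0 0 0"

```text
time_s: 14.77
tool_pos: [0.4466, -0.1821, 0.1363]
tool_rot: [180.0, 0.1, 73.8]
force: [-0.7, -3.3, 0.0]
grip_width: 0.0007
```

>>> drive_tool --pt "0.1 0 0 0 0 0 0" --pt "0.1 0 0 0 0 0 0" --pt "0 0 0 0 0 0 0"

```text
time_s: 15.02
tool_pos: [0.4473, -0.1795, 0.1363]
tool_rot: [180.0, 0.0, 73.8]
force: [-0.7, -3.0, -0.6]
grip_width: 0.0002
```

>>> drive_tool --pt "0.1 0 0 0 0 0 0" --pt "0.1 0 0 0 0 0 0" --pt "0 0 0 0 0 0 0"

```text
time_s: 15.27
tool_pos: [0.448, -0.1772, 0.1363]
tool_rot: [180.0, 0.0, 73.8]
force: [-1.8, -3.4, 0.1]
grip_width: 0.0002
```

>>> drive_tool --pt "0.1 0 0 0 0 0 0" --pt "0.1 0 0 0 0 0 0" --pt "0 0 0 0 0 0 0"

```text
time_s: 15.52
tool_pos: [0.4483, -0.1761, 0.1363]
tool_rot: [-180.0, 0.1, 73.8]
force: [-2.2, -5.4, 0.3]
grip_width: 0.0006
```

>>> drive_tool --pt "0.1 0 0 0 0 0 0" --pt "0.1 0 0 0 0 0 0" --pt "0 0 0 0 0 0 0"

```text
time_s: 15.77
tool_pos: [0.4484, -0.1757, 0.1363]
tool_rot: [180.0, 0.2, 73.7]
force: [-2.7, -9.2, -0.1]
grip_width: 0.0005
```

>>> drive_tool --pt "0.1 0 0 0 0 0 0" --pt "0.1 0 0 0 0 0 0" --pt "0 0 0 0 0 0 0"

```text
time_s: 16.02
tool_pos: [0.4485, -0.1755, 0.1364]
tool_rot: [180.0, 0.3, 73.7]
force: [-3.0, -12.8, 1.0]
grip_width: 0.0007
```

>>> drive_tool --pt "0.1 0 0 0 0 0 0" --pt "0 0 0 0 0 0 0"

```text
time_s: 16.18
tool_pos: [0.4485, -0.1752, 0.1364]
tool_rot: [180.0, 0.4, 73.6]
force: [-4.0, -15.0, 0.8]
grip_width: 0.0005
```

>>> drive_tool --pt "0.1 0 0 0 0 0 0" --pt "0 0 0 0 0 0 0"

```text
time_s: 16.35
tool_pos: [0.4489, -0.174, 0.1364]
tool_rot: [180.0, 0.3, 73.6]
force: [-3.6, -12.6, 0.8]
grip_width: 0.0008
```

>>> drive_tool --pt "0 0 0 0 0 0 0" --pt "0 0 0 0 0 0 0"

```text
time_s: 16.52
tool_pos: [0.4492, -0.173, 0.1364]
tool_rot: [180.0, 0.3, 73.7]
force: [-3.1, -10.6, 0.5]
grip_width: 0.0006
```

>>> drive_tool --pt "0 0 0 0 0 0 0" --pt "0 0 0 0 0 0 0" --pt "0 0 0 0 0 0 0"

```text
time_s: 16.77
tool_pos: [0.4496, -0.1717, 0.1364]
tool_rot: [180.0, 0.2, 73.7]
force: [-2.3, -8.8, 0.8]
grip_width: 0.0004
```

>>> drive_tool --pt "0.1 0 0 0 0 0 0" --pt "0.1 0 0 0 0 0 0" --pt "0 0 0 0 0 0 0"

```text
time_s: 17.02
tool_pos: [0.4511, -0.1665, 0.1362]
tool_rot: [180.0, -0.1, 73.8]
force: [0.1, 0.0, -0.0]
grip_width: 0.0006
```

>>> drive_tool --pt "0.1 0 0 0 0 0 0" --pt "0.15 0 0 0 0 0 0" --pt "0.15 0 0 0 0 0 0" --pt "0.15 0 0 0 0 0 0" --pt "0.15 0 0 0 0 0 0" --pt "0.15 0 0 0 0 0 0" --pt "0.15 0 0 0 0 0 0" --pt "0.15 0 0 0 0 0 0" --pt "0.15 0 0 0 0 0 0" --pt "0 0 0 0 0 0 0"

```text
time_s: 17.85
tool_pos: [0.4545, -0.155, 0.1362]
tool_rot: [180.0, -0.0, 73.8]
force: [-0.5, -2.5, -0.8]
grip_width: 0.0002
```

>>> drive_tool --pt "0.15 0 0 0 0 0 0" --pt "0.15 0 0 0 0 0 0" --pt "0.15 0 0 0 0 0 0" --pt "0.15 0 0 0 0 0 0" --pt "0.15 0 0 0 0 0 0" --pt "0.15 0 0 0 0 0 0" --pt "0.15 0 0 0 0 0 0" --pt "0.15 0 0 0 0 0 0"

```text
time_s: 18.52
tool_pos: [0.4577, -0.1436, 0.1362]
tool_rot: [-180.0, 0.0, 73.8]
force: [-1.2, -4.0, 0.3]
grip_width: 0.0002
```

>>> drive_tool --pt "0.15 0 0 0 0 0 0" --pt "0.15 0 0 0 0 0 0" --pt "0.15 0 0 0 0 0 0" --pt "0.15 0 0 0 0 0 0" --pt "0.15 0 0 0 0 0 0" --pt "0.15 0 0 0 0 0 0" --pt "0.15 0 0 0 0 0 0" --pt "0.15 0 0 0 0 0 0"

```text
time_s: 19.18
tool_pos: [0.4611, -0.1321, 0.1362]
tool_rot: [-180.0, 0.0, 73.8]
force: [-1.9, -3.0, 0.6]
grip_width: 0.0003
```

>>> drive_tool --pt "0.1 0 0 0 0 0 0" --pt "0.1 0 0 0 0 0 0" --pt "0.1 0 0 0 0 0 0" --pt "0.1 0 0 0 0 0 0"

```text
time_s: 19.52
tool_pos: [0.4621, -0.1283, 0.1362]
tool_rot: [-180.0, 0.0, 73.8]
force: [-2.7, -3.4, -0.1]
grip_width: 0.0006
```

>>> drive_tool --pt "0.1 0 0 0 0 0 0" --pt "0.1 0 0 0 0 0 0" --pt "0.1 0 0 0 0 0 0"

```text
time_s: 19.77
tool_pos: [0.463, -0.1255, 0.1362]
tool_rot: [-180.0, 0.0, 73.8]
force: [-2.1, -3.9, 0.1]
grip_width: 0.0004
```

>>> drive_tool --pt "0.1 0 0 0 0 0 0" --pt "0.1 0 0 0 0 0 0"

```text
time_s: 19.93
tool_pos: [0.4635, -0.1235, 0.1362]
tool_rot: [-180.0, 0.0, 73.8]
force: [-1.9, -3.5, 1.3]
grip_width: 0.0002
```

>>> drive_tool --pt "0.1 0 0 0 0 0 0" --pt "0.1 0 0 0 0 0 0"

```text
time_s: 20.1
tool_pos: [0.4641, -0.1216, 0.1362]
tool_rot: [-180.0, 0.0, 73.8]
force: [-1.9, -4.0, -0.2]
grip_width: 0.0008
```

>>> drive_tool --pt "0.1 0 0 0 0 0 0" --pt "0.1 0 0 0 0 0 0"

```text
time_s: 20.27
tool_pos: [0.4647, -0.1196, 0.1362]
tool_rot: [-180.0, 0.0, 73.8]
force: [-3.2, -3.0, -0.5]
grip_width: 0.0004
```

>>> drive_tool --pt "0.1 0 0 0 0 0 0" --pt "0.1 0 0 0 0 0 0"

```text
time_s: 20.43
tool_pos: [0.4652, -0.1177, 0.1362]
tool_rot: [-180.0, 0.0, 73.8]
force: [-3.2, -3.6, 1.3]
grip_width: 0.0006
```

>>> drive_tool --pt "0.1 0 0 0 0 0 0" --pt "0.1 0 0 0 0 0 0"

```text
time_s: 20.6
tool_pos: [0.4658, -0.1158, 0.1362]
tool_rot: [-180.0, 0.0, 73.8]
force: [-2.8, -3.0, 0.6]
grip_width: 0.0004
```

>>> drive_tool --pt "0.1 0 0 0 0 0 0" --pt "0.1 0 0 0 0 0 0"

```text
time_s: 20.77
tool_pos: [0.4661, -0.1146, 0.1362]
tool_rot: [-180.0, 0.1, 73.8]
force: [-4.7, -5.4, 1.8]
grip_width: 0.0004
```

>>> drive_tool --pt "0.1 0 0 0 0 0 0" --pt "0 0 0 0 0 0 0"

```text
time_s: 20.93
tool_pos: [0.4663, -0.1141, 0.1362]
tool_rot: [-180.0, 0.1, 73.8]
force: [-4.6, -5.5, 1.6]
grip_width: 0.0006
```

>>> drive_tool --pt "0.1 0 0 0 0 0 0" --pt "0 0 0 0 0 0 0"

```text
time_s: 21.1
tool_pos: [0.4664, -0.1136, 0.1362]
tool_rot: [-180.0, 0.1, 73.7]
force: [-4.0, -8.0, 1.2]
grip_width: 0.0007
```

>>> drive_tool --pt "0.1 0 0 0 0 0 0" --pt "0 0 0 0 0 0 0"

```text
time_s: 21.27
tool_pos: [0.4665, -0.1131, 0.1363]
tool_rot: [-180.0, 0.2, 73.7]
force: [-4.7, -8.0, 1.9]
grip_width: 0.0003
```

Force has risen steadily from 4 to about 9 N over the last 2.5 mm, which is the rubber stop. Backing off gently.

>>> drive_tool --pt "-0.1 0 0 0 0 0 0" --pt "-0.1 0 0 0 0 0 0" --pt "-0.1 0 0 0 0 0 0" --pt "-0.1 0 0 0 0 0 0" --pt "-0.2 0 0 0 0 0 0" --pt "-0.4 0 0 0 0 0 0" --pt "-0.8 0 0 0 0 0 0" --pt "-1.2 0 0 0 0 0 0" --pt "-1.2 0 0 0 0 0 0" --pt "-1 0 0 0 0 0 0" --pt "0 0 -0.5 0 0 0 0" --pt "0 0 -1.5 0 0 0 0" --pt "0 0 -2 0 0 0 0" --pt "0 0 -2.5 0 0 0 0" --pt "0 0 -2.5 0 0 0 0" --pt "0 0 -2.5 0 0 0 0" --pt "0 0 -1 0 0 0 0" --pt "0 0 0 0 0 0 0"

```text
time_s: 22.77
tool_pos: [0.4543, -0.1611, 0.2641]
tool_rot: [179.7, 0.1, 73.8]
force: [0.2, -0.2, 0.4]
grip_width: 0.0004
```

>>> drive_tool --pt "-1 0 0 0 0 0 0" --pt "-2 0 0 0 0 0 0" --pt "-2 0 0 0 0 0 0" --pt "-2 0 0 0 0 0 0" --pt "-2 0 0 0 0 0 0" --pt "-2 0 0 0 0 0 0" --pt "-2 0 0 0 0 0 0" --pt "-1 0 0 0 0 0 0" --pt "0 0 0 0 0 0 0" --pt "0 0 0 0 0 0 0"

```text
time_s: 23.6
tool_pos: [0.4132, -0.2951, 0.2599]
tool_rot: [-179.9, -0.1, 73.7]
force: [0.3, 1.1, -0.4]
grip_width: 0.0006
```

```bash
python3 - <<'E'
from h import *
cs=cams(); o=env.get_obs(); print(o["tool_pos"],o["force"],o["time_s"])
R=Rz(-16.2);t=np.array([.4939,-.0172,0])
f=lambda lo,hi,c:(box(np.array(lo)/1e3,np.array(hi)/1e3)@R.T+t,c)
s=72
bx=[f((-12.5,-130.5+s,60),(12.5,20.5+s,85),(255,0,255)),f((-40,-165+s,34),(40,10+s,44),(255,0,0))]
overlay(cs["top"],bx,(265,180,405,260),5.5,"pics/y1.png"); overlay(cs["side"],bx,(270,180,360,280),5.5,"pics/y2.png")
cv2.imwrite("pics/y3.png",cs["top"]["img"])
E
```

```text
[ 0.41404429 -0.29402822  0.26065389] [-1.08364151 -0.14675582 -0.45298931] 23.7
```

View pics/y1.png

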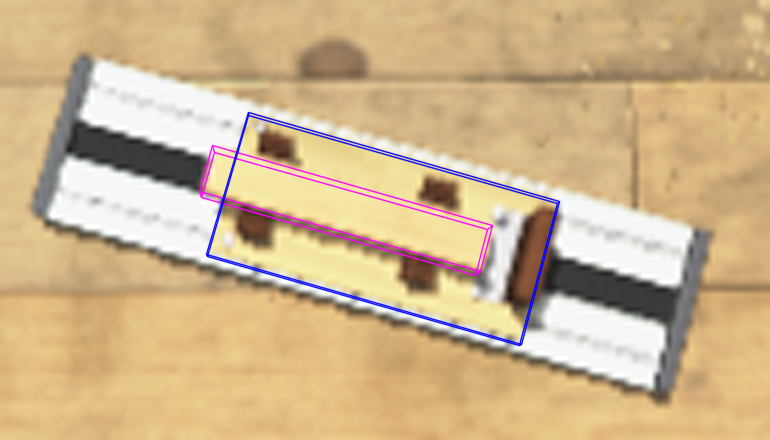

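View pics/y2.png

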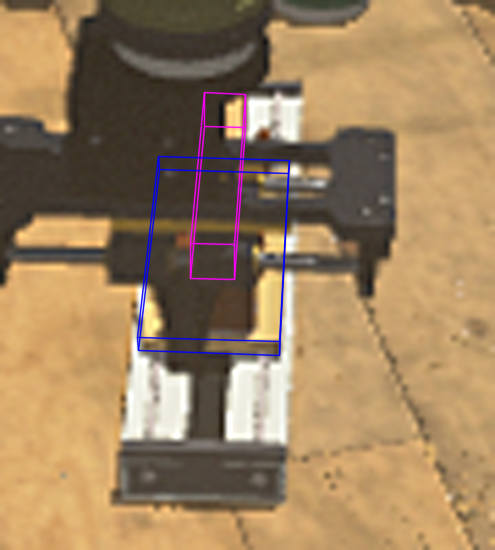

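View pics/y3.png

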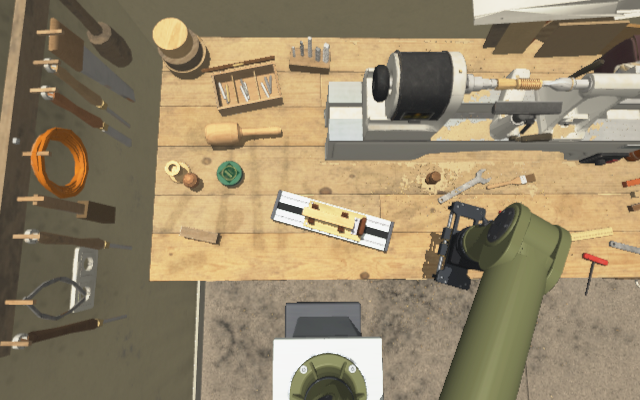

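The carriage sits about 72 mm along the rail, the blank is in both saddles, and the bystanders are where they were. Handing in.

```bash
python3 -c "
from cell import env
print(env.sign_off())"
```

```text
the job is handed in; nothing more can be done
None
```

The ash blank is lying in both saddles and the carriage is resting against the rubber stop. I handed the job in at about 24 s of the 64 s allowed; no verdict is reported.

- **Blank:** I gripped it at its middle, lowered it into the saddles until it touched with about 8 N, and let go. That contact came about 1 mm higher than I expected. The pictures afterwards show it seated between both pairs of lips.
- **Push:** I pushed the block with closed fingers. The carriage stuck early in its travel and broke free at a highest reading of about 15.5 N, well under 3 kg. It then slid with about 4 N.
- **Stop:** At about 70 mm of travel the force climbed from 4 N to about 9 N over roughly 2.5 mm. I took this as the stop, pressed in about 2 mm, and backed off gently.
- **Last checks:** The top view shows the carriage about 72 mm along the rail with the blank in its saddles and the robot clear. The bystanders I could see had not moved. In the side view the gripper hides part of the blank, so that check rests on the top view.

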